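Load a sample cartridge under the reader's spring flap

TASK

With one fingertip press down the black-padded press bar on the left side of the white cartridge reader and keep it down, so that the orange spring-closed flap stays open, and meanwhile with the other fingertip push the green cartridge along the loading deck under the flap until it is fully home against the back stop. Only push the cartridge: do not lift or tip it, and do not let the flap press on it on the way. Then let go, so that the flap springs shut into the cartridge's groove, and leave everything else on the bench where it is.

Things in the scene. Friction and masses are not known exactly. Their poses are not given: they have to be found in the camera images.
- reader: White benchtop cartridge reader, fixed. Origin on the bench in the middle of its loading channel; +x points from its front into the instrument, +y to the left across the channel, z up. All x and y below are in this frame, z above the bench. White body x = 40 to 130 mm, 176 mm wide, 60 mm high, blue stripe on its front; 4 mm high base plate from x = -20 mm.
- deck (a point): Point in the middle of the loading deck's top, x = -80 mm, z = 4 mm, axes as the reader's. Aluminium deck x = -140 to -20 mm, 106 mm wide, level with the chamber floor. Black guide rails 8 mm high, 4 mm thick: 53.6 mm apart from x = -44 mm inwards, flaring to 75 mm apart at x = -128 mm. Chamber: 53.6 mm wide, walls 20 mm high from x = -10 mm inwards.
- flap (a joint): Hinge of the orange flap, rad: 0 shut, grows as the flap's right side swings up and its press bar on the left goes down, stop at 0.6. A spring shuts it: 4 N on the press bar starts it, 6 N holds it at 0.5. The hinge rod runs along x at y = 46 mm, z = 30 mm, on posts (to z = 36 mm) at x = -130, -50 and 36 mm. The flap itself covers x = -13 to 32. Above 0.3 the cartridge passes freely under it.
- apron (a point): Middle of the lower edge of the flap's apron, a 3 mm thick, 54 mm wide orange sheet hanging across the chamber mouth at x = -13 to -10 mm, lower edge at z = 20 mm when shut, so that it bars the cartridge. Moves with the flap. At 0.45 the flap's free right edge is at z = 67 mm (at x = -13 mm and beyond only).
- press_bar (a point): Middle of the top of the press bar's black pad: the pad is 138 mm long (along x, x = -119 to 19 mm) and 22 mm wide (y = 61 to 83 mm), top at z = 35 mm when shut; the bar's outer edge is at y = 83 mm. It turns with the flap about the hinge rod: on the line y = 72 mm the pad's top is at about z = 27, 24, 22 mm at flap 0.3, 0.4, 0.5. Free space under and beside it.
- stop (a point): Foot of the back stop's face (x = -0.5 mm, 20 mm high) in the middle of the chamber, on its floor; axes as the reader's. With the cartridge home its front face touches the stop here.
- cartridge: Green sample cartridge, loose, on the deck in front of the shut flap: 40 mm deep (x), 50 mm wide (y), about 60 g. From the front (+x): a lip 6 mm deep, 20 mm high; a cross groove 10 mm long, floor 12 mm high; a body 24 mm deep, 32 mm high, with eight white caps (to 36 mm). Rear face flat. Origin at the centre of its underside. Home: origin 20 mm in front of the stop, square to it.
- blue_cartridge: The same cartridge in blue, standing on the bench beside the reader; leave alone.
- dish: Shut petri dish, 60 mm diameter, 15 mm high, red inside; origin at the centre of its underside; leave alone.
- jar: Amber screw-top jar, 52 mm diameter, 70 mm high; origin at the centre of its underside; leave alone.
- red_bottle: White wash bottle with red cap and spout, 62 mm diameter, 178 mm high; origin at the centre of its underside; leave alone.
- blue_bottle: The same with a blue cap; leave alone.
- forceps: Steel forceps lying on the bench, 120 mm long (x), 8 mm high; leave alone.
- marker: White and blue marker pen lying on the bench, 130 mm long (x), 15 mm high; leave alone.
Things that resemble listed ones, but are neither listed nor needed, are in the scene too. There is more than one size of the cartridge; the job needs the middle-sized.

How it is judged:
By the outcome, as a careful person would: the job done as asked, in the order asked, and still so for the second after the job is handed in, with the robot touching nothing.
It also fails if it takes over 32 s, if anything falls off the work surface, if the arm or the gripper's body presses on something with over 40 N, if the wrist force passes 120 N, or if a joint passes its speed limit or range.

ROBOT

A 6-joint arm with a two-finger parallel gripper is mounted at the origin on the work surface. World frame = base frame: x ahead of the robot, y to its left, z up, the work surface at z = 0. Lengths are in mm, angles in degrees, forces in N, time in s.
With the tool pointing down it reaches from about 350 to 850 mm from the base axis. Payload 8.1 kg.
Tool frame: the origin (TCP) lies midway between the tips of the shut fingers; the grasp point (between the pads) lies 19 mm behind it; z points along the fingers, y is the line along which they close (so a half turn about z gives the same grasp; the last joint's range is limited). The gripper opens to 85 mm and grips with 20 to 120 N. Pads are 22 mm wide; open, the fingers measure 114 mm over their backs; the gripper's body (76 mm by 85 mm) begins 54 mm behind the grasp point. The pads swing forward as they close: fully open they stand 13 mm farther back than shut.
Start: joints at [60.94, 7.471, 85.268, -0, 87.261, -4.893], TCP at [245.622, 547.426, 231.292] pointing down, gripper open.
Joint ranges: [-169.43, 169.43], [-51.17, 129.36], [1.28, 143.12], [-76.62, 256.62], [0, 156.53], [-152.29, 152.29]. Speed limits (degrees/s): [136.94, 136.94, 159.86, 180, 180, 180].

INTERFACE

Orientations are given as [roll, pitch, yaw] about the fixed x, y, z axes, in that order (R = Rz(yaw) Ry(pitch) Rx(roll)).
In Python, from bench import sense, snapshot, camera_params, hand_in, masks_of, pinpoint gives the robot as it stands.
- The arm moves only by the tool step_arm, never from a script. Its argument "targets" is a list of rows, each an object with "angular": the turn, a rotation vector about the tool's x, y, z scaled (see below), a list of three; "dp": the shift along the tool's x, y, z scaled (see below), a list of three; "fingers": the closure, from 0 (fully open) to 1 (shut). A call has exactly 8 rows; each row is the pose to reach, as a shift and turn from the pose commanded when the call began, along the tool's axes at that moment, turning the shorter way round; what a row does not reach only later rows make up. The controller multiplies each number of a shift by 0.2 m and each number of a turn by 180 degrees. A row lasts 1/8 s, in which the tool goes at most 62.5 mm and 10.7 degrees, less where a joint would pass 70% of its speed; a pose out of reach is approached as far as the arm can. A call with a number of a shift or a turn outside -1 to 1 is refused whole. A call with a gripper value outside its range is refused whole. The fingers move at their own pace and stop on an object; "newtons" is the grip in N (left out, the last holds). Time passes only in rows, so rows that repeat a pose let the fingers close, or fill a call up. It gives the time, the measured TCP pose, the force, the opening and the grip force at its end, in the units of the state.
- sense(): the state, without advancing time (a new reading comes with each control period).
- snapshot(name): name is "side" or "top"; returns the picture (384x512x3 uint8, blue, green, red); there is no depth.
- camera_params(name): a dict with "vfov" (degrees; the focal length in pixels is half the picture's height over the tangent of half this angle, whatever the lens; pixels are square), "cx", "cy" (the principal point, pixels), "D" ([k1, k2, p1, p2, k3] as OpenCV has them; the pictures are not rectified), "R" (3x3) and "t" (3): a world point X has camera coordinates R X + t. Camera axes: x right, y down, z forward; pixel columns grow to the right and rows downward; lengths in mm; the calibration is good to about 2 mm. A picture is of the moment at which its call begins. camera_params takes no time and is no camera call.
- hand_in(): hands the job in; it is judged then, once.
Trained networks look in the newest picture that a camera, given by its name, has taken for a name from the list of things; names that differ only in an ending like _2 or _b are one class to them, and where a whole thing is asked for, a point or a joint stands for the part that bears it (a point fixed in the world has none). Each returns a list of dicts, best first, with "conf" (0 to 1); they miss things now and then, are a little off and sometimes report something else, mostly with a low value. They report only what shows in the picture. A call takes as long as a camera call. They do not tell look-alikes from the thing itself.
- masks_of(camera, label): "pixels" (384x512 bool, what is visible of it) and "at" ([column, row] in pixels, amid what is visible of it).
- pinpoint(camera, label): "at" ([column, row] in pixels: a listed point, or the origin of a listed thing).
The state is a dict: "time": time; "joint_pos": joint angles; "qd": joint speeds; "joint_efforts": joint torques, N m; "tool_pos": TCP position; "tcp_rot": TCP orientation; "ft_force": force on the tool from outside, world axes, zero at the start; "wrist_torque": the same for the moment, N m; "finger_gap": finger opening in mm; "grip_force": force on a finger pad.
Only numpy, scipy, OpenCV 4.12 (cv2) and the standard library are available. Lean on these libraries where they do the work, as an engineer would, in place of code of your own. Each camera call takes 0.05 s, during which the arm holds its last target. There are 200 camera calls.

## Working session

There is one attempt and no reset: what is moved stays moved. The work goes in short steps, Python scripts to look and compute and a tool call to move; the robot and the scene stay as the last step left them, time stands still between calls to the robot, and variables do not carry over. Pictures are saved under pics/ and viewed, at most 10 in all, crops included, and the job is handed in when it is done.

Besides the shell and the picture viewer there is one more tool, called after "Call:" by a JSON object that holds its "name" and its "arguments". step_arm: Moves the arm, as the interface text tells. Its arguments: {"type":"object","properties":{"targets":{"type":"array","items":{"type":"object","properties":{"angular":{"type":"array","items":{"type":"number","minimum":-1,"maximum":1}},"dp":{"type":"array","items":{"type":"number","minimum":-1,"maximum":1}},"fingers":{"type":"number"}}}},"newtons":{"type":"number"}},"required":["targets"]}

```bash
ls; mkdir -p pics; cat > h.py <<'E'
import numpy as np, cv2
from bench import *
def cam(n):
    p=camera_params(n); f=192/np.tan(np.radians(p['vfov'])/2)
    return np.array([[f,0,p['cx']],[0,f,p['cy']],[0,0,1.]]),np.array(p['D'],float),np.array(p['R'],float),np.array(p['t'],float)
def ray(n,uv,z):
    K,D,R,t=cam(n); q=cv2.undistortPoints(np.array([[uv]],float),K,D)[0,0]
    d=R.T@np.array([q[0],q[1],1]); c=-R.T@t
    return c+d*(z-c[2])/d[2]
def proj(n,X):
    K,D,R,t=cam(n); return cv2.projectPoints(np.atleast_2d(np.array(X,float)),cv2.Rodrigues(R)[0],t,K,D)[0][:,0]
E
python3 - <<'E'
from h import *
for n in('side','top'):
    cv2.imwrite(f'pics/{n}0.png',snapshot(n))
    print(n,-cam(n)[2].T@cam(n)[3])
    for l,z in(('reader',0),('deck',4),('press_bar',35),('apron',20),('stop',4),('cartridge',4)):
        for r in pinpoint(n,l)[:4]: print(n,l,round(r['conf'],2),np.round(r['at']),np.round(ray(n,r['at'],z),1))
s=sense();print(s['time'],s['tool_pos'],s['tcp_rot'],s['finger_gap'])
E
```

```text
pics
side [ 605.71409126 -489.49170877  696.24682121]
side reader 0.58 [276. 248.] [652.5 -35.5   0. ]
side press_bar 0.81 [239. 220.] [578.9   5.1  35. ]
side apron 0.86 [270. 243.] [638.1 -38.8  20. ]
side apron 0.7 [240. 220.] [579.7  15.3  20. ]
side stop 0.65 [275. 247.] [649.5 -36.5   4. ]
side cartridge 0.8 [160. 334.] [ 453.6 -212.9    4. ]
side cartridge 0.64 [253. 260.] [607.3 -65.4   4. ]
side cartridge 0.62 [168. 268.] [448.4 -86.8   4. ]
top [482.06210047  40.72198679 864.10900691]
top reader 0.73 [303. 174.] [651.3 -33.4   0. ]
top deck 0.72 [321. 206.] [574.8 -70.7   4. ]
top press_bar 0.96 [288. 203.] [579.    5.3  35. ]
top apron 0.61 [308. 176.] [641.6 -42.5  20. ]
top apron 0.56 [308. 175.] [644.7 -41.2  20. ]
top apron 0.46 [392. 196.] [ 592.1 -230.5   20. ]
top stop 0.75 [307. 172.] [654.7 -42.8   4. ]
top cartridge 0.95 [311. 191.] [609.4 -50.2   4. ]
top cartridge 0.95 [384. 254.] [ 461.9 -210.8    4. ]
0.7 [245.6298644  547.42716516 231.31347198] [1.79998354e+02 1.70352797e-04 1.55831846e+02] 85.20200456995187
```

View pics/side0.png

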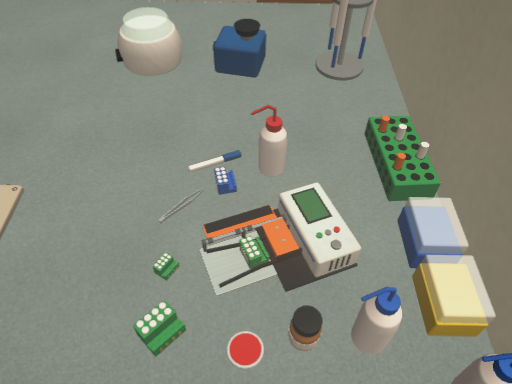

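View pics/top0.png

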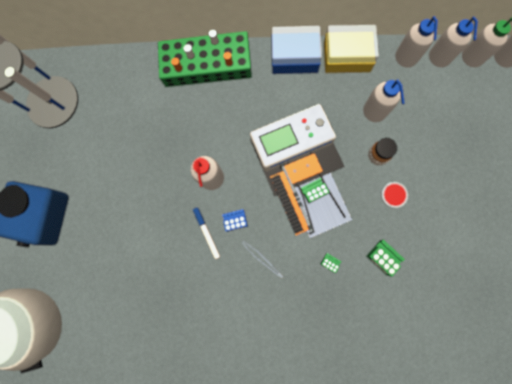

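The side view shows three green cartridges: on the deck at (253,250), small at (165,266), large at (160,327). In the top view they are at (316,189), (331,263) and (386,258). The deck one is mid-sized and in front of the orange flap, so I choose it. Next I fit the reader pose and check it with an overlay crop.

```bash
cat > fit.py <<'E'
from h import *
from scipy.optimize import least_squares
P={'press_bar':(-50,72,35),'stop':(-.5,0,4),'deck':(-80,0,4),'apron':(-11.5,0,20),'reader':(0,0,0)}
def W(p,X):
    X=np.atleast_2d(np.array(X,float)); c,s=np.cos(p[2]),np.sin(p[2])
    return np.c_[p[0]+c*X[:,0]-s*X[:,1],p[1]+s*X[:,0]+c*X[:,1],X[:,2]]
E
python3 - <<'E'
from fit import *
import json
obs=[];cart=[]
for n in('side','top'):
    snapshot(n)
    for l,X in P.items():
        for r in pinpoint(n,l)[:4]:
            if np.linalg.norm(np.array(r['at'])-proj(n,W((652,-38,.37),X))[0])<9: obs.append((n,l,X,r['at'],r['conf']));break
    for r in pinpoint(n,'cartridge'):
        if np.linalg.norm(ray(n,r['at'],4)[:2]-[609,-55])<40: cart.append((n,r['at'],r['conf']))
f=lambda p:np.concatenate([(proj(n,W((p[0],p[1],p[2]/100),X))[0]-a)*c for n,l,X,a,c in obs])
r=least_squares(f,(652,-38,37),loss='soft_l1');p=r.x*[1,1,.01];print(p,np.degrees(p[2]))
for o in obs: print(o[0],o[1],np.round(proj(o[0],W(p,o[2]))[0]-o[3],1))
for n,a,c in cart:
    w=ray(n,a,4)[:2]-p[:2]; c_,s=np.cos(p[2]),np.sin(p[2]);print(n,c,'cart reader xy',c_*w[0]+s*w[1],-s*w[0]+c_*w[1])
json.dump(list(p),open('p.json','w'))
box=lambda x0,x1,y0,y1,z:[(x0,y0,z),(x1,y0,z),(x1,y1,z),(x0,y1,z)]
S=[(box(40,130,-88,88,60),(0,0,255)),(box(-140,-20,-53,53,4),(255,0,0)),(box(-119,19,61,83,35),(0,255,255)),(box(-20,40,-88,88,4),(255,0,255))]
ims=[]
for n,(u,v) in(('side',(275,245)),('top',(308,185))):
    K=5;im=cv2.resize(snapshot(n)[v-58:v+58,u-75:u+75],None,fx=K,fy=K,interpolation=cv2.INTER_CUBIC)
    for b,c in S:
        q=(proj(n,W(p,b))-[u-75,v-58]+.5)*K; cv2.polylines(im,[q.astype(np.int32)],True,c,1)
    cv2.imwrite(f'pics/ov_{n}.png',im)
E
```

```text
[ 6.51031704e+02 -4.02681135e+01  4.06904074e-01] 23.313886104213612
side press_bar [-1.9  2.2]
side stop [ 3.8 -2.1]
side deck [1.  1.9]
side apron [-0.4  3.4]
side reader [-1.1  1.2]
top press_bar [-0.5 -3.9]
top stop [-2.6  3.6]
top deck [-4.3  0.2]
top apron [2.6 2. ]
top reader [-0.9 -3.5]
side 0.64 cart reader xy -50.7908822080153 -1.9194496466989222
top 0.56 cart reader xy -38.77592233481478 3.501995929060044
```

View pics/ov_top.png

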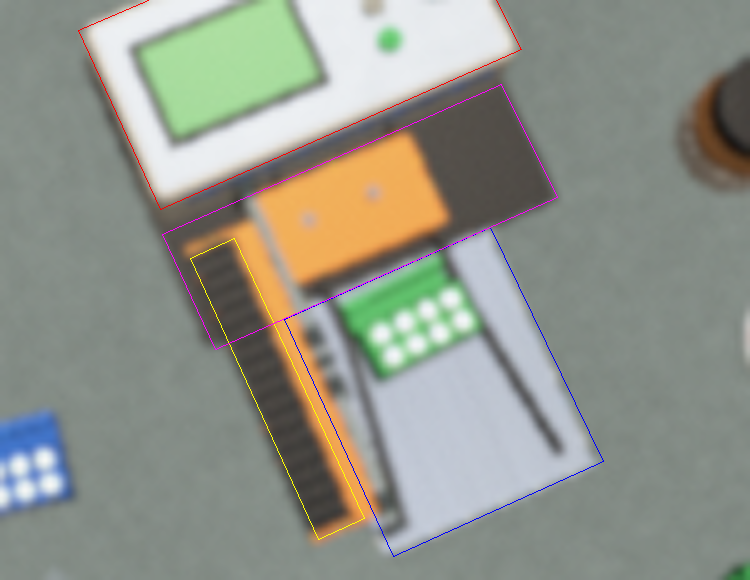

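View pics/ov_side.png

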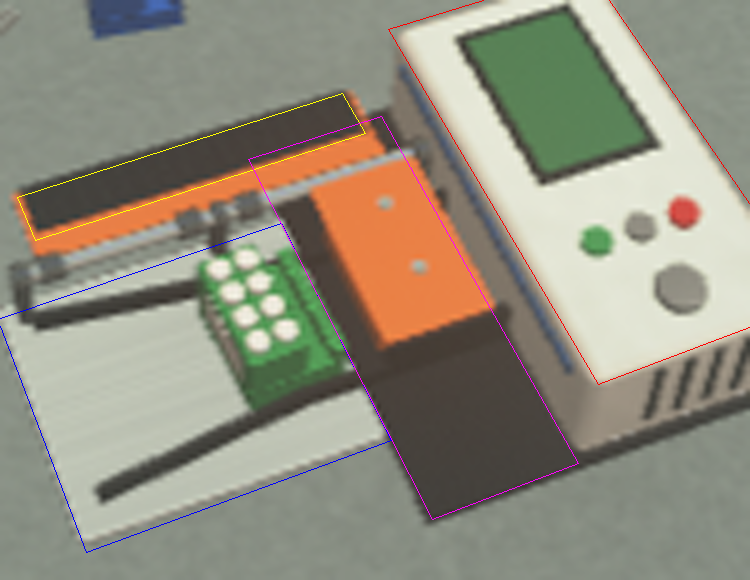

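The overlays fit the reader within about 2 mm. The chosen cartridge is at top crop (410,315), between the rails and in front of the flap. Its pose comes from its visible edges.

```bash
python3 - <<'E'
from fit import *
import json
p=json.load(open('p.json'));c,s=np.cos(p[2]),np.sin(p[2])
def rd(n,q,o,z):
    w=ray(n,(np.array(q)/5-.5+o),z)[:2]-p[:2]; return np.round([c*w[0]+s*w[1],-s*w[0]+c*w[1]],1)
for q,z in(((340,293),24),((437,255),24),((378,380),36),((483,330),36)): print('top',q,rd('top',q,(233,127),z))
for q,z in(((255,408),4),((345,365),4),((200,262),36),((250,372),36)): print('side',q,rd('side',q,(200,187),z))
for X in((-100,36),(-51,36)): print(X,W(p,(*X,0)))
E
```

```text
top (340, 293) [-21.8  26.9]
top (437, 255) [-24.  -20.8]
top (378, 380) [-65.8  29.6]
top (483, 330) [-64.6 -22.5]
side (255, 408) [-62.  -21.2]
side (345, 365) [-23.  -16.8]
side (200, 262) [-64.6  27.7]
side (250, 372) [-65.3 -23.9]
(-100, 36) [[544.94900384 -46.78430421   0.        ]]
(-51, 36) [[589.94817789 -27.3916681    0.        ]]
```

Call:
{"name": "step_arm", "arguments": {"targets": [{"dp": [-0.125, -0.125, 0], "angular": [0, 0, -0.033], "fingers": 0.29}, {"dp": [-0.25, -0.25, 0], "angular": [0, 0, -0.066], "fingers": 0.29}, {"dp": [-0.375, -0.375, 0], "angular": [0, 0, -0.099], "fingers": 0.29}, {"dp": [-0.5, -0.5, 0], "angular": [0, 0, -0.132], "fingers": 0.29}, {"dp": [-0.625, -0.625, 0], "angular": [0, 0, -0.165], "fingers": 0.29}, {"dp": [-0.75, -0.75, 0], "angular": [0, 0, -0.198], "fingers": 0.29}, {"dp": [-0.875, -0.875, 0], "angular": [0, 0, -0.231], "fingers": 0.29}, {"dp": [-1, -1, 0], "angular": [0, 0, -0.264], "fingers": 0.29}]}}

```text
time: 2.5
tool_pos: [346.5, 282.0, 231.5]
tcp_rot: [180.0, 0.0, -156.4]
ft_force: [-0.0, 0.5, 0.1]
finger_gap: 60.3
grip_force: 0.0
```

Call:
{"name": "step_arm", "arguments": {"targets": [{"dp": [-0.02, -0.12, 0], "angular": [0, 0, 0], "fingers": 0.29}, {"dp": [-0.04, -0.24, 0], "angular": [0, 0, 0], "fingers": 0.29}, {"dp": [-0.06, -0.36, 0], "angular": [0, 0, 0], "fingers": 0.29}, {"dp": [-0.08, -0.48, 0], "angular": [0, 0, 0], "fingers": 0.29}, {"dp": [-0.1, -0.6, 0], "angular": [0, 0, 0], "fingers": 0.29}, {"dp": [-0.12, -0.72, 0], "angular": [0, 0, 0], "fingers": 0.29}, {"dp": [-0.13, -0.84, 0], "angular": [0, 0, 0], "fingers": 0.29}, {"dp": [-0.13, -0.95, 0], "angular": [0, 0, 0], "fingers": 0.29}]}}

```text
time: 3.5
tool_pos: [445.8, 118.2, 231.4]
tcp_rot: [-180.0, 0.0, -156.7]
ft_force: [0.2, 0.4, 1.3]
finger_gap: 60.6
grip_force: 0.0
```

Call:
{"name": "step_arm", "arguments": {"targets": [{"dp": [-0.02, -0.12, 0], "angular": [0, 0, 0], "fingers": 0.29}, {"dp": [-0.04, -0.24, 0.05], "angular": [0, 0, 0], "fingers": 0.29}, {"dp": [-0.06, -0.36, 0.12], "angular": [0, 0, 0], "fingers": 0.29}, {"dp": [-0.08, -0.48, 0.2], "angular": [0, 0, 0], "fingers": 0.29}, {"dp": [-0.1, -0.6, 0.28], "angular": [0, 0, 0], "fingers": 0.29}, {"dp": [-0.12, -0.72, 0.36], "angular": [0, 0, 0], "fingers": 0.29}, {"dp": [-0.13, -0.84, 0.44], "angular": [0, 0, 0], "fingers": 0.29}, {"dp": [-0.13, -0.95, 0.5], "angular": [0, 0, 0], "fingers": 0.29}]}}

```text
time: 4.5
tool_pos: [544.7, -45.9, 130.5]
tcp_rot: [180.0, -0.0, -156.7]
ft_force: [-0.7, 0.1, 0.3]
finger_gap: 60.6
grip_force: 0.0
```

```bash
cat > go.py <<'E'
from fit import *
import json,sys
from scipy.spatial.transform import Rotation as Ro
x,y,z,tilt=map(float,sys.argv[1:5])
p=json.load(open('p.json'));s=sense()
R0=Ro.from_euler('xyz',s['tcp_rot'],degrees=True)
R1=Ro.from_euler('xyz',[180,0,180+np.degrees(p[2])],degrees=True)*Ro.from_euler('x',-tilt,degrees=True)
w=np.array(s['tool_pos'])-[p[0],p[1],0];print('now',np.round(Ro.from_euler('z',-p[2]).apply(w),1),s['tcp_rot'])
d=W(p,(x,y,z))[0]-s['tool_pos']
print('dp',np.round(R0.inv().apply(d)/200,3),'ang',np.round((R0.inv()*R1).as_rotvec()/np.pi,4))
E
python3 go.py -102 38 50 8
```

```text
now [-99.9  36.9 130.5] [ 1.79983311e+02 -2.39495778e-02 -1.56652028e+02]
dp [0.011 0.005 0.403] ang [-0.0444 -0.0001  0.0002]
```

Call:
{"name": "step_arm", "arguments": {"targets": [{"dp": [0.003, 0.001, 0.06], "angular": [-0.01, 0, 0], "fingers": 0.29}, {"dp": [0.006, 0.002, 0.12], "angular": [-0.02, 0, 0], "fingers": 0.29}, {"dp": [0.01, 0.004, 0.18], "angular": [-0.03, 0, 0], "fingers": 0.29}, {"dp": [0.01, 0.005, 0.24], "angular": [-0.044, 0, 0], "fingers": 0.29}, {"dp": [0.01, 0.005, 0.3], "angular": [-0.044, 0, 0], "fingers": 0.29}, {"dp": [0.01, 0.005, 0.36], "angular": [-0.044, 0, 0], "fingers": 0.29}, {"dp": [0.01, 0.005, 0.4], "angular": [-0.044, 0, 0], "fingers": 0.29}, {"dp": [0.01, 0.005, 0.4], "angular": [-0.044, 0, 0], "fingers": 0.29}]}}

```text
time: 5.5
tool_pos: [541.8, -44.6, 50.6]
tcp_rot: [172.0, -0.1, -156.6]
ft_force: [0.2, -0.1, 0.2]
finger_gap: 60.8
grip_force: 0.0
```

```bash
python3 - <<'E'
from h import *
a=[]
for n,(u,v) in(('side',(255,235)),('top',(308,195))):
    a.append(cv2.resize(snapshot(n)[v-50:v+50,u-66:u+66],None,fx=3,fy=3,interpolation=cv2.INTER_CUBIC))
cv2.imwrite('pics/a1.png',np.hstack(a))
E
python3 go.py -102 38 16 8
```

```text
now [-101.5   38.7   51.6] [ 1.72099417e+02  1.97174280e-02 -1.56629123e+02]
dp [ 0.003 -0.028  0.176] ang [-0.0006  0.0001  0.0003]
```

View pics/a1.png

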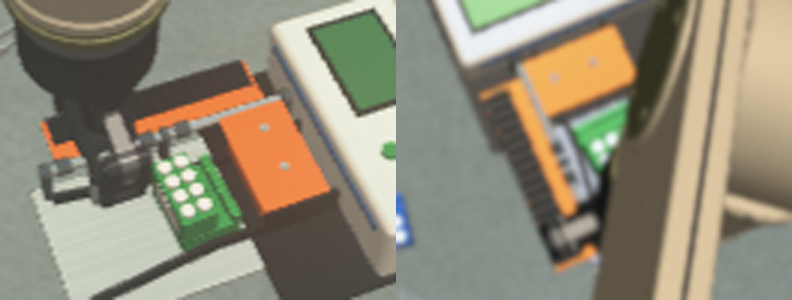

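The side view shows the pusher finger over the deck behind the cartridge, around (110,175). The top view shows the presser finger over the near end of the bar, around (575,235). I descend now.

Call:
{"name": "step_arm", "arguments": {"targets": [{"dp": [0, -0.004, 0.025], "angular": [0, 0, 0], "fingers": 0.29}, {"dp": [0, -0.008, 0.05], "angular": [0, 0, 0], "fingers": 0.29}, {"dp": [0, -0.012, 0.075], "angular": [0, 0, 0], "fingers": 0.29}, {"dp": [0, -0.016, 0.1], "angular": [0, 0, 0], "fingers": 0.29}, {"dp": [0, -0.019, 0.12], "angular": [0, 0, 0], "fingers": 0.29}, {"dp": [0, -0.022, 0.14], "angular": [0, 0, 0], "fingers": 0.29}, {"dp": [0, -0.025, 0.16], "angular": [0, 0, 0], "fingers": 0.29}, {"dp": [0, -0.025, 0.16], "angular": [0, 0, 0], "fingers": 0.29}]}}

```text
time: 6.6
tool_pos: [542.3, -45.1, 19.0]
tcp_rot: [172.0, -0.0, -156.6]
ft_force: [-2.0, 2.7, 6.1]
finger_gap: 60.8
grip_force: 3.4
```

```bash
python3 - <<'E'
from h import *
a=[]
for n,(u,v) in(('side',(255,235)),('top',(308,195))):
    a.append(cv2.resize(snapshot(n)[v-50:v+50,u-66:u+66],None,fx=3,fy=3,interpolation=cv2.INTER_CUBIC))
cv2.imwrite('pics/a2.png',np.hstack(a))
for i in range(3): print(np.round(sense()['ft_force'],2),sense()['wrist_torque']); snapshot('side')
E
python3 go.py -102 38 12 8
```

```text
[-2.54  1.9   6.06] [0.59533052 0.68326846 0.06949027]
[-3.88  1.99  6.18] [0.57611374 0.65835687 0.15974337]
[-3.93  2.29  6.1 ] [0.58093401 0.64184994 0.06792598]
now [-101.7   38.7   19.2] [ 1.72012654e+02 -1.88601351e-02 -1.56630660e+02]
dp [ 0.001 -0.008  0.035] ang [-0.0001 -0.0001  0.0003]
```

View pics/a2.png

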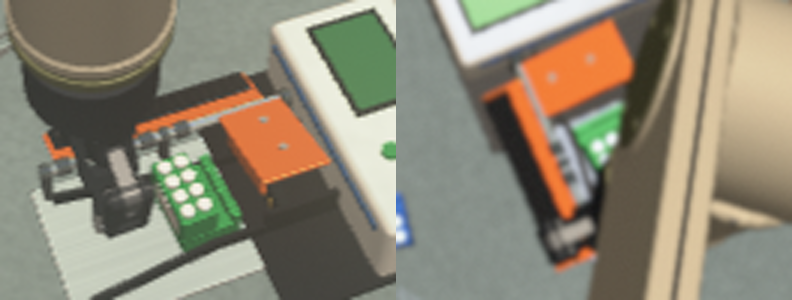

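The side view shows the flap partly raised, with its near corner at crop (268,190). The cartridge has not moved. I now estimate the flap angle.

```bash
python3 - <<'E'
from fit import *
import json
p=json.load(open('p.json'))
for a in(0,.1,.2,.3,.4,.5,.6):
    f=lambda x,y,z:(x,46+(y-46)*np.cos(a)+(z-30)*np.sin(a),30-(y-46)*np.sin(a)+(z-30)*np.cos(a))
    q=W(p,[f(-13,-27,36),f(32,-27,36),f(-13,-27,20)])
    print(a,np.round((proj('side',q)-[189,185]+.5)*3).tolist(),np.round((proj('top',q)-[242,145]+.5)*3+[396,0]).tolist())
E
```

```text
0 [[264.0, 205.0], [329.0, 182.0], [262.0, 219.0]] [[634.0, 80.0], [609.0, 26.0], [632.0, 84.0]]
0.1 [[264.0, 198.0], [329.0, 174.0], [263.0, 214.0]] [[634.0, 78.0], [609.0, 25.0], [634.0, 81.0]]
0.2 [[263.0, 189.0], [329.0, 166.0], [264.0, 207.0]] [[634.0, 77.0], [608.0, 23.0], [635.0, 80.0]]
0.3 [[262.0, 180.0], [329.0, 156.0], [264.0, 200.0]] [[632.0, 76.0], [606.0, 22.0], [635.0, 78.0]]
0.4 [[260.0, 170.0], [327.0, 146.0], [263.0, 191.0]] [[629.0, 76.0], [603.0, 21.0], [634.0, 77.0]]
0.5 [[258.0, 159.0], [326.0, 136.0], [262.0, 182.0]] [[626.0, 77.0], [599.0, 21.0], [633.0, 76.0]]
0.6 [[256.0, 148.0], [323.0, 125.0], [261.0, 172.0]] [[621.0, 77.0], [594.0, 22.0], [630.0, 76.0]]
```

Call:
{"name": "step_arm", "arguments": {"targets": [{"dp": [0, -0.001, 0.005], "angular": [0, 0, 0], "fingers": 0.29}, {"dp": [0, -0.002, 0.01], "angular": [0, 0, 0], "fingers": 0.29}, {"dp": [0, -0.003, 0.015], "angular": [0, 0, 0], "fingers": 0.29}, {"dp": [0, -0.003, 0.02], "angular": [0, 0, 0], "fingers": 0.29}, {"dp": [0, -0.003, 0.02], "angular": [0, 0, 0], "fingers": 0.29}, {"dp": [0, -0.003, 0.02], "angular": [0, 0, 0], "fingers": 0.29}, {"dp": [0, -0.003, 0.02], "angular": [0, 0, 0], "fingers": 0.29}, {"dp": [0, -0.003, 0.02], "angular": [0, 0, 0], "fingers": 0.29}]}}

```text
time: 7.85
tool_pos: [542.5, -45.4, 15.4]
tcp_rot: [172.1, -0.0, -156.6]
ft_force: [-3.5, 0.7, 6.6]
finger_gap: 60.6
grip_force: 3.3
```

```bash
python3 - <<'E'
from h import *
a=[]
for n,(u,v) in(('side',(255,235)),('top',(308,195))):
    a.append(cv2.resize(snapshot(n)[v-50:v+50,u-66:u+66],None,fx=3,fy=3,interpolation=cv2.INTER_CUBIC))
cv2.imwrite('pics/a3.png',np.hstack(a))
E
python3 go.py -52 38 15 8
```

```text
now [-101.7   38.2   15.3] [ 1.72052856e+02 -6.07586075e-03 -1.56630667e+02]
dp [-0.248 -0.002  0.001] ang [-0.0003 -0.0001  0.0003]
```

View pics/a3.png

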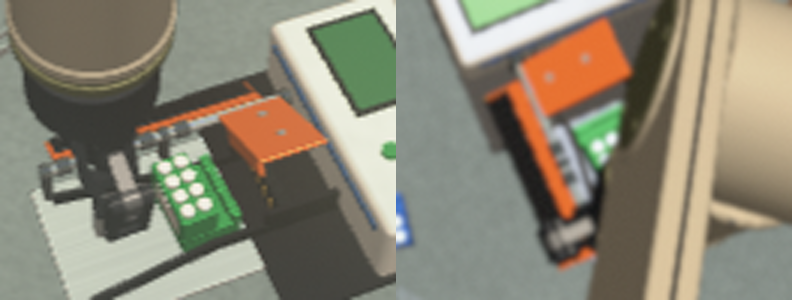

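The flap's corner rose to side crop (260,165), about 0.5 rad open, and the cartridge is still in place. I start pushing; tool -x is reader +x.

Call:
{"name": "step_arm", "arguments": {"targets": [{"dp": [-0.016, 0, 0], "angular": [0, 0, 0], "fingers": 0.29}, {"dp": [-0.032, 0, 0], "angular": [0, 0, 0], "fingers": 0.29}, {"dp": [-0.048, 0, 0], "angular": [0, 0, 0], "fingers": 0.29}, {"dp": [-0.064, 0, 0], "angular": [0, 0, 0], "fingers": 0.29}, {"dp": [-0.08, 0, 0], "angular": [0, 0, 0], "fingers": 0.29}, {"dp": [-0.096, 0, 0], "angular": [0, 0, 0], "fingers": 0.29}, {"dp": [-0.112, 0, 0], "angular": [0, 0, 0], "fingers": 0.29}, {"dp": [-0.125, 0, 0], "angular": [0, 0, 0], "fingers": 0.29}]}}

```text
time: 8.95
tool_pos: [564.6, -35.2, 14.8]
tcp_rot: [172.0, -0.1, -156.6]
ft_force: [-5.5, 1.8, 5.7]
finger_gap: 60.7
grip_force: 3.3
```

Call:
{"name": "step_arm", "arguments": {"targets": [{"dp": [-0.008, 0, 0], "angular": [0, 0, 0], "fingers": 0.29}, {"dp": [-0.016, 0, 0], "angular": [0, 0, 0], "fingers": 0.29}, {"dp": [-0.024, 0, 0], "angular": [0, 0, 0], "fingers": 0.29}, {"dp": [-0.032, 0, 0], "angular": [0, 0, 0], "fingers": 0.29}, {"dp": [-0.04, 0, 0], "angular": [0, 0, 0], "fingers": 0.29}, {"dp": [-0.048, 0, 0], "angular": [0, 0, 0], "fingers": 0.29}, {"dp": [-0.056, 0, 0], "angular": [0, 0, 0], "fingers": 0.29}, {"dp": [-0.064, 0, 0], "angular": [0, 0, 0], "fingers": 0.29}]}}

```text
time: 9.95
tool_pos: [576.2, -30.2, 14.8]
tcp_rot: [172.0, -0.1, -156.6]
ft_force: [-6.5, 1.0, 6.4]
finger_gap: 60.7
grip_force: 3.6
```

```bash
python3 - <<'E'
from h import *
a=[]
for n,(u,v) in(('side',(255,235)),('top',(308,195))):
    a.append(cv2.resize(snapshot(n)[v-50:v+50,u-66:u+66],None,fx=3,fy=3,interpolation=cv2.INTER_CUBIC))
cv2.imwrite('pics/a4.png',np.hstack(a))
E
python3 go.py -52 38 15 8
```

```text
now [-64.5  38.8  14.8] [ 1.71989341e+02 -9.65533058e-02 -1.56618897e+02]
dp [-0.063 -0.004 -0.002] ang [ 0.0001 -0.0006  0.0003]
```

View pics/a4.png

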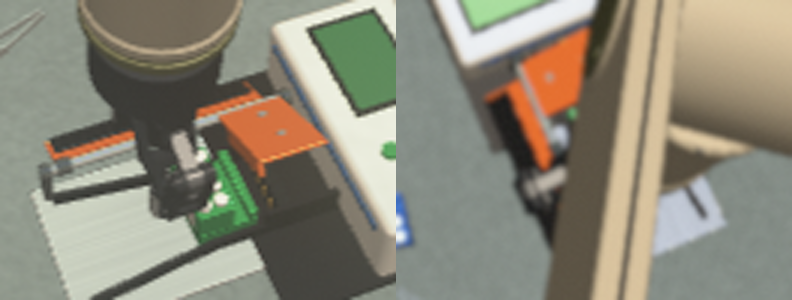

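The side view shows the cartridge moved about 12 mm, its front corner now at (257,220), still flat, with the flap open. I continue to the stop.

Call:
{"name": "step_arm", "arguments": {"targets": [{"dp": [-0.008, 0, 0], "angular": [0, 0, 0], "fingers": 0.29}, {"dp": [-0.016, 0, 0], "angular": [0, 0, 0], "fingers": 0.29}, {"dp": [-0.024, 0, 0], "angular": [0, 0, 0], "fingers": 0.29}, {"dp": [-0.03, 0, 0], "angular": [0, 0, 0], "fingers": 0.29}, {"dp": [-0.036, 0, 0], "angular": [0, 0, 0], "fingers": 0.29}, {"dp": [-0.042, 0, 0], "angular": [0, 0, 0], "fingers": 0.29}, {"dp": [-0.048, 0, 0], "angular": [0, 0, 0], "fingers": 0.29}, {"dp": [-0.052, 0, 0], "angular": [0, 0, 0], "fingers": 0.29}]}}

```text
time: 11.05
tool_pos: [585.8, -26.0, 14.8]
tcp_rot: [172.0, -0.1, -156.6]
ft_force: [-5.8, 1.5, 5.3]
finger_gap: 60.9
grip_force: 3.5
```

Call:
{"name": "step_arm", "arguments": {"targets": [{"dp": [-0.002, 0, 0], "angular": [0, 0, 0], "fingers": 0.29}, {"dp": [-0.004, 0, 0], "angular": [0, 0, 0], "fingers": 0.29}, {"dp": [-0.006, 0, 0], "angular": [0, 0, 0], "fingers": 0.29}, {"dp": [-0.008, 0, 0], "angular": [0, 0, 0], "fingers": 0.29}, {"dp": [-0.01, 0, 0], "angular": [0, 0, 0], "fingers": 0.29}, {"dp": [-0.01, 0, 0], "angular": [0, 0, 0], "fingers": 0.29}, {"dp": [-0.01, 0, 0], "angular": [0, 0, 0], "fingers": 0.29}, {"dp": [-0.01, 0, 0], "angular": [0, 0, 0], "fingers": 0.29}]}}

```text
time: 12.05
tool_pos: [587.6, -25.3, 14.8]
tcp_rot: [172.0, -0.1, -156.6]
ft_force: [-5.7, 1.7, 5.4]
finger_gap: 60.1
grip_force: 3.2
```

Call:
{"name": "step_arm", "arguments": {"targets": [{"dp": [-0.002, 0, 0], "angular": [0, 0, 0], "fingers": 0.29}, {"dp": [-0.004, 0, 0], "angular": [0, 0, 0], "fingers": 0.29}, {"dp": [-0.006, 0, 0], "angular": [0, 0, 0], "fingers": 0.29}, {"dp": [-0.008, 0, 0], "angular": [0, 0, 0], "fingers": 0.29}, {"dp": [-0.01, 0, 0], "angular": [0, 0, 0], "fingers": 0.29}, {"dp": [-0.01, 0, 0], "angular": [0, 0, 0], "fingers": 0.29}, {"dp": [-0.01, 0, 0], "angular": [0, 0, 0], "fingers": 0.29}, {"dp": [-0.01, 0, 0], "angular": [0, 0, 0], "fingers": 0.29}]}}

```text
time: 13.05
tool_pos: [588.5, -24.8, 14.8]
tcp_rot: [172.0, -0.2, -156.6]
ft_force: [-11.5, -1.3, 9.7]
finger_gap: 60.3
grip_force: 6.3
```

```bash
python3 - <<'E'
from h import *
a=[]
for n,(u,v) in(('side',(265,235)),('top',(308,180))):
    a.append(cv2.resize(snapshot(n)[v-40:v+40,u-40:u+40],None,fx=5,fy=5,interpolation=cv2.INTER_CUBIC))
cv2.imwrite('pics/a5.png',np.hstack(a))
E
python3 go.py -52 38 15 8
```

```text
now [-51.4  39.   14.7] [ 171.94821359   -0.22904407 -156.62683364]
dp [ 0.003 -0.005 -0.002] ang [ 0.0003 -0.0013  0.0001]
```

View pics/a5.png

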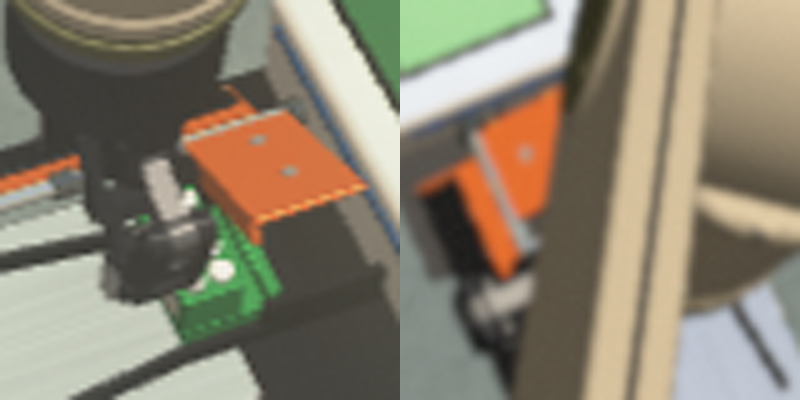

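```bash
python3 - <<'E'
from fit import *
import json
p=json.load(open('p.json'))
for x in(-16,-11,-6,-.5): print(x,np.round((proj('side',W(p,[(x,-25,24),(x,-25,4),(x-16,-25,36),(x-40,-25,36),(x-40,-25,4),(x-16,25,36)]))-[225,195]+.5)*5).tolist())
print(np.round((proj('side',W(p,[(-20,-53,4),(-10,-27,24),(-44,-27,12),(-128,-37.5,12)]))-[225,195]+.5)*5).tolist())
E
```

```text
-16 [[248.0, 308.0], [246.0, 336.0], [210.0, 305.0], [150.0, 326.0], [149.0, 371.0], [157.0, 201.0]]
-11 [[260.0, 304.0], [258.0, 332.0], [222.0, 300.0], [162.0, 322.0], [161.0, 367.0], [169.0, 197.0]]
-6 [[272.0, 299.0], [269.0, 328.0], [235.0, 296.0], [175.0, 317.0], [173.0, 362.0], [181.0, 192.0]]
-0.5 [[286.0, 295.0], [282.0, 323.0], [248.0, 291.0], [189.0, 312.0], [186.0, 357.0], [195.0, 188.0]]
[[267.0, 400.0], [265.0, 307.0], [181.0, 354.0], [-22.0, 454.0]]
```

The lip's near corner at side crop (280,290) agrees with the home prediction, and the force rose at the expected tool x. One more firm nudge confirms it is seated.

Call:
{"name": "step_arm", "arguments": {"targets": [{"dp": [-0.002, 0, 0], "angular": [0, 0, 0], "fingers": 0.29}, {"dp": [-0.004, 0, 0], "angular": [0, 0, 0], "fingers": 0.29}, {"dp": [-0.006, 0, 0], "angular": [0, 0, 0], "fingers": 0.29}, {"dp": [-0.008, 0, 0], "angular": [0, 0, 0], "fingers": 0.29}, {"dp": [-0.01, 0, 0], "angular": [0, 0, 0], "fingers": 0.29}, {"dp": [-0.01, 0, 0], "angular": [0, 0, 0], "fingers": 0.29}, {"dp": [-0.01, 0, 0], "angular": [0, 0, 0], "fingers": 0.29}, {"dp": [-0.01, 0, 0], "angular": [0, 0, 0], "fingers": 0.29}]}}

```text
time: 14.15
tool_pos: [588.6, -24.5, 14.7]
tcp_rot: [171.9, -0.4, -156.6]
ft_force: [-20.6, -3.8, 18.4]
finger_gap: 60.7
grip_force: 11.4
```

```bash
python3 go.py -52 38 15 8
```

```text
now [-51.1  39.2  14.7] [ 171.88806182   -0.43325929 -156.63183202]
dp [ 0.004 -0.006 -0.002] ang [ 0.0006 -0.0024 -0.    ]
```

It stopped hard at 20 N, so the cartridge is home. I back off with the bar still held, then lift.

Call:
{"name": "step_arm", "arguments": {"targets": [{"dp": [0.01, 0, 0], "angular": [0, 0, 0], "fingers": 0.29}, {"dp": [0.02, 0, 0], "angular": [0, 0, 0], "fingers": 0.29}, {"dp": [0.03, 0, 0], "angular": [0, 0, 0], "fingers": 0.29}, {"dp": [0.04, 0, 0], "angular": [0, 0, 0], "fingers": 0.29}, {"dp": [0.05, 0, 0], "angular": [0, 0, 0], "fingers": 0.29}, {"dp": [0.06, 0, 0], "angular": [0, 0, 0], "fingers": 0.29}, {"dp": [0.07, 0, 0], "angular": [0, 0, 0], "fingers": 0.29}, {"dp": [0.08, 0, 0], "angular": [0, 0, 0], "fingers": 0.29}]}}

```text
time: 15.15
tool_pos: [579.6, -29.7, 16.4]
tcp_rot: [172.1, 0.2, -156.7]
ft_force: [4.0, 5.0, 5.5]
finger_gap: 60.8
grip_force: 3.4
```

Call:
{"name": "step_arm", "arguments": {"targets": [{"dp": [0, 0.003, -0.02], "angular": [0, 0, 0], "fingers": 0.29}, {"dp": [0, 0.006, -0.04], "angular": [0, 0, 0], "fingers": 0.29}, {"dp": [0, 0.009, -0.06], "angular": [0, 0, 0], "fingers": 0.29}, {"dp": [0, 0.012, -0.08], "angular": [0, 0, 0], "fingers": 0.29}, {"dp": [0, 0.015, -0.1], "angular": [0, 0, 0], "fingers": 0.29}, {"dp": [0, 0.019, -0.13], "angular": [0, 0, 0], "fingers": 0.29}, {"dp": [0, 0.024, -0.17], "angular": [0, 0, 0], "fingers": 0.29}, {"dp": [0, 0.03, -0.21], "angular": [0, 0, 0], "fingers": 0.29}]}}

```text
time: 16.15
tool_pos: [577.7, -30.4, 58.0]
tcp_rot: [172.1, 0.0, -156.6]
ft_force: [0.3, -0.5, -0.3]
finger_gap: 60.4
grip_force: 0.0
```

Call:
{"name": "step_arm", "arguments": {"targets": [{"dp": [0.05, 0.02, -0.1], "angular": [0, 0, 0], "fingers": 0.29}, {"dp": [0.1, 0.04, -0.2], "angular": [0, 0, 0], "fingers": 0.29}, {"dp": [0.2, 0.06, -0.3], "angular": [0, 0, 0], "fingers": 0.29}, {"dp": [0.3, 0.08, -0.4], "angular": [0, 0, 0], "fingers": 0.29}, {"dp": [0.4, 0.1, -0.5], "angular": [0, 0, 0], "fingers": 0.29}, {"dp": [0.5, 0.12, -0.6], "angular": [0, 0, 0], "fingers": 0.29}, {"dp": [0.6, 0.14, -0.7], "angular": [0, 0, 0], "fingers": 0.29}, {"dp": [0.7, 0.15, -0.8], "angular": [0, 0, 0], "fingers": 0.29}]}}

```text
time: 17.15
tool_pos: [445.4, -78.9, 221.2]
tcp_rot: [172.1, 0.0, -156.6]
ft_force: [0.8, 0.3, 0.1]
finger_gap: 60.3
grip_force: 0.0
```

```bash
python3 - <<'E'
from h import *
a=[]
for n,(u,v) in(('side',(265,235)),('top',(308,180))):
    a.append(cv2.resize(snapshot(n)[v-50:v+50,u-40:u+40],None,fx=5,fy=5,interpolation=cv2.INTER_CUBIC))
cv2.imwrite('pics/a6.png',np.hstack(a));print(sense()['time'])
E
```

```text
17.25
```

View pics/a6.png

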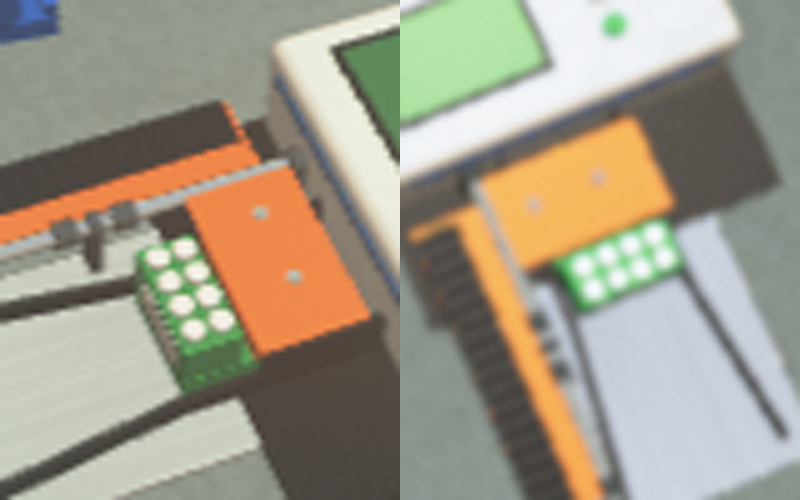

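The side view (225,290) and top view (620,262) show the flap shut, with the cartridge square and home behind its edge. The arm is clear, so I hand in.

```bash
python3 -c "
from bench import hand_in
print(hand_in())"
```

```text
the job is handed in; nothing more can be done
None
```

I pushed the green cartridge home against the back stop while holding the flap open, then let the flap spring shut over it, and handed the job in at about 17 s with the arm clear.

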